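Show the reference filter from under the spectrophotometer's flap

TASK

Lift the flap of the spectrophotometer right back until it stands open, then draw the reference filter (the metal frame with a flat grip tab on top and a small glass window below) straight up out of its cell holder, leaving the stoppered cuvette in the other holder and the things on the bench alone. Finish while holding the filter, not putting it down or letting go: keep it still and upright over the open chamber, its foot about 10 cm above the top of the instrument, turned a quarter turn so that its glass window squarely faces the front of the instrument for inspection.

Things in the scene. Friction and masses are not known exactly. Their poses are not given: they have to be found in the camera images.
- spectro: Bench spectrophotometer, white box fixed to the bench, 300 mm deep (x), 400 mm wide (y), flat top 115 mm above the bench. Origin: centre of its underside, on the bench; front faces its own -x, left is +y. The flap covers the chamber on its right half (x -45, y -80 mm). A tilted display pod, up to 70 mm above the top, is on the left half: x 40 to 140, y 25 to 175 mm.
- chamber (a point): Centre of the mouth of the black-lined sample chamber, level with the instrument's top; axes as the instrument's. The well is 140 mm along x, 150 mm along y, floor 87 mm below this point. In it stand two cell holders, 28 mm square posts with tops 51 mm below this point, at x = -35 mm (front) and +15 mm (rear), y = 0; each has a 14 mm square socket 26 mm deep.
- flap (a joint): Opening angle of the flap (rad): 0 shut (the start), 1.57 upright, stop at 1.75, leaning back. Lifts at its front edge; its stiff hinge keeps it wherever it is left; about 4 N at the handle lifts it. The flap is a 250 g plate, 169 x 174 x 12 mm, lying on the instrument's top; upright, its edge is 280 mm above the bench.
- flap_handle (a point): Middle of the bar of the flap's bow handle, the place to grip: a round black bar 10 mm thick, 90 mm long, along y, centre line 32 mm above the flap's upper face, 20 mm from its front edge. Axes turn with the flap, the instrument's when shut. From flap_hinge: 145 mm to the front and 44 mm up when shut; once open it is on the flap's rear side.
- flap_hinge (a point): Point on the flap's hinge axis at mid width, at the rear edge of the flap, 115 mm above the bench; the axis runs along the instrument's y.
- filter_center (a point): Centre (half-way up) of the reference filter: loose aluminium, 58 mm tall, 25 g, upright in the front or rear holder under the flap; foot 38 mm, top 96 mm above the bench. Lower 36 mm: 12.5 mm square frame with the glass window, normal along its own y (the instrument's y at the start). Upper 22 mm: flat grip tab, 30 mm along x, 10 mm thick along y. z up.
- cuvette_center (a point): Centre of the cuvette: clear, 12.5 x 12.5 mm, 45 mm tall with a small round white stopper, loose in the other cell holder (top 83 mm above the bench). Leave it alone.
- bottle: Brown bottle, 64 mm across, 150 mm tall, loose on the bench to the right of the instrument; origin under its centre. Leave it alone.
- dish: Low round dish, 90 mm across, 14 mm tall, loose on the bench right of the instrument; origin under its centre. Leave it alone.
- slidebox: Slide box, 78 x 113 mm, 41 mm tall, loose on the bench left of the instrument; origin under its centre. Leave it alone.

How it is judged:
On the way, in this order (a step that is already met when the one before it is completed fails the run):
1. the flap stands open with the filter still in its holder (value of joint flap above 1.4 rad and z of filter_center in the frame of spectro below 0.075 m), for 0.2 s.
2. the filter is drawn up out of its holder between the fingers (z of filter_center in the frame of spectro above 0.1 m and contact force between the fingers and filter above 0.5 N), for 0.1 s.
At the end, for the whole second after the job is handed in: Flap open over 80 degrees; filter held by the fingers clear of the instrument, still, upright within 10 deg, foot 80 to 160 mm above its top, within 80 mm of the chamber centre, window within 15 deg of facing front (or back); cuvette within 6 mm, bench things within 20 mm of their starts (value of joint flap above 1.4 rad and contact force between the fingers and filter above 0.5 N and contact force between filter and spectro below 0.05 N and z of filter_center in the frame of chamber between 0.109 and 0.189 m and horizontal distance between filter_center and chamber below 0.08 m and angle between filter_center's own z axis and vertical below 0.17 rad and angle between the y axis of filter_center and the x axis of spectro, either way round below 0.26 rad and linear speed of filter below 0.02 m/s and distance of cuvette_center from where it was at the start of the episode below 0.006 m and distance of each of bottle, dish, slidebox from where it was at the start of the episode below 0.02 m); the arm keeps its last pose, push and grip.
It fails at once if the cuvette is pulled up or disturbed (distance of cuvette_center from where it was at the start of the episode above 0.01 m).
It fails at once if a thing on the bench is pushed away (distance of any of bottle, dish, slidebox from where it was at the start of the episode above 0.03 m).
It also fails if it takes over 54 s, if anything falls off the work surface, if the arm or the gripper's body presses on something with over 40 N, if the wrist force passes 120 N, or if a joint passes its speed limit or range.

ROBOT

A 6-joint arm with a two-finger parallel gripper is mounted at the origin on the work surface. World frame = base frame: x ahead of the robot, y to its left, z up, the work surface at z = 0. Lengths are in m, angles in rad, forces in N, time in s.
With the tool pointing down it reaches from about 0.425 to 0.95 m from the base axis. Payload 14.7 kg.
Tool frame: the origin (TCP) lies on the centre line of the jaws, within the pads' length; the fingertips stand 25 mm ahead of it and the grasp point (between the pads) lies 6 mm ahead of it (ctrl.tip_extent is the distance from the TCP to the fingertips, in m); z points along the fingers, y is the line along which they close (so a half turn about z gives the same grasp; the last joint's range is limited). The gripper opens to 85 mm and grips with 20 to 120 N. Pads are 22 mm wide; open, the fingers measure 114 mm over their backs; the gripper's body (76 mm by 85 mm) begins 54 mm behind the grasp point. The pads swing forward as they close: fully open they stand 13 mm farther back than shut.
Start: joints at [-1.217, 0.48, 1.596, -0, 1.065, -0.047], TCP at [0.254, -0.598, 0.256] pointing down, gripper open.
Joint ranges: [-2.75, 2.75], [-0.82, 2.05], [0.23, 2.67], [-1.56, 4.7], [0.09, 2.69], [-2.92, 2.92]. Speed limits (rad/s): [1.89, 1.89, 2.39, 3.01, 3.01, 3.01].

INTERFACE

Orientations are given as a 3x3 rotation matrix whose columns are the frame's x, y, z axes.
In Python, from plant import telemetry, optics, ticket, ctrl gives the robot as it stands.
- The arm moves only by the shell command python3 -m pendant 'ROWS' [OPENING]. ROWS is JSON, a list of rows, each a list of 6 numbers: the shift along the world's x, y, z in m, then the turn, a rotation vector about the world's x, y, z in degrees. In form: [[x, y, z, wx, wy, wz], ...]. A call has 1 to 10 rows; each row is the pose to reach, as a shift and turn from the pose commanded when the call began; what a row does not reach only later rows make up. A row lasts 1/8 s, in which the tool goes at most 62.5 mm and 10.7 degrees, less where a joint would pass 70% of its speed; a pose out of reach is approached as far as the arm can. A call with a gripper value outside its range is refused whole. OPENING is the finger opening in m, from 0 to 0.0854, set as the call begins (- or left out, the last holds). The fingers move at their own pace and stop on an object; the grip force is fixed at half the most. Time passes only in rows, so rows that repeat a pose let the fingers close. It gives the time, the measured TCP pose, the force, the opening and the grip force at its end, in the units of the state.
- telemetry.observe(): the state, without advancing time (a new reading comes with each control period).
- optics.snapshot(name): name is "side" or "top"; returns (picture, depth): 480x640x3 uint8, blue, green, red; 480x640 float32, m along the optical axis (not along the pixel's ray), 0 where there is no reading.
- optics.get_calibration(name): a dict with "K" (3x3 intrinsics, pixels), "position" and "orientation" of the camera in the world. Camera axes: x right, y up, looking along -z (the intrinsics and any distortion apply to the point x, -y, -z); pixel columns grow to the right and rows downward; lengths in m; the calibration is good to about 2 mm. A picture is of the moment at which its call begins. get_calibration takes no time and is no camera call.
- ticket.hand_in(): hands the job in; it is judged then, once.
Trained networks look in the newest picture that a camera, given by its name, has taken for a name from the list of things; names that differ only in an ending like _2 or _b are one class to them, and where a whole thing is asked for, a point or a joint stands for the part that bears it (a point fixed in the world has none). Each returns a list of dicts, best first, with "score" (0 to 1); they miss things now and then, are a little off and sometimes report something else, mostly with a low value. They report only what shows in the picture. A call takes as long as a camera call.
- optics.find_in(camera, name): "centre" ([column, row] in pixels, amid what is visible of it).
- optics.tip_of(camera, name): "centre" ([column, row] in pixels: a listed point, or the origin of a listed thing).
The state is a dict: "time": time; "joint_positions": joint angles; "qd": joint speeds; "joint_efforts": joint torques, N m; "tool_pos": TCP position; "eef_rot": TCP orientation; "force": force on the tool from outside, world axes, zero at the start; "wrist_torque": the same for the moment, N m; "gripper_width": opening from 0.0 (shut) to 1.0 (fully open); "finger_force": force on a finger pad.
Only numpy, scipy, OpenCV 4.12 (cv2) and the standard library are available. Lean on these libraries where they do the work, as an engineer would, in place of code of your own. Each camera call takes 0.05 s, during which the arm holds its last target. There are 200 camera calls.

## Working session

There is one attempt and no reset: what is moved stays moved. The work goes in short steps, Python scripts to look and compute and a shell command to move; the robot and the scene stay as the last step left them, time stands still between calls to the robot, and variables do not carry over. Pictures are saved under pics/ and viewed, at most 10 in all, crops included, and the job is handed in when it is done.

```bash
ls; mkdir -p pics
cat > h.py <<'E'
import numpy as np, cv2
from plant import telemetry, optics, ticket, ctrl
def ray(cam,px):
    c=optics.get_calibration(cam);K=np.array(c["K"]);R=np.array(c["orientation"]);p=np.array(c["position"])
    d=np.linalg.solve(K,[px[0],px[1],1.]);return p,R@(d*[1,-1,-1])
def at(cam,px,z):
    p,d=ray(cam,px);return p+d*(z-p[2])/d[2]
def bydepth(cam,px,D):
    p,d=ray(cam,px);u,v=int(round(px[0])),int(round(px[1]));w=D[v-1:v+2,u-1:u+2];w=w[w>0]
    return p+d*np.median(w) if w.size else None
def tri(a,pa,b,pb):
    p,d=ray(a,pa);q,e=ray(b,pb);d/=np.linalg.norm(d);e/=np.linalg.norm(e)
    s=np.linalg.lstsq(np.c_[d,-e],q-p,rcond=None)[0];x,y=p+s[0]*d,q+s[1]*e
    return (x+y)/2,np.linalg.norm(x-y)
E
python3 - <<'E'
from h import *
np.set_printoptions(precision=4,suppress=True)
P={}
for c in("side","top"):
    k=optics.get_calibration(c);print(c,np.array(k["position"]),np.array(k["orientation"]).round(3).tolist(),np.array(k["K"]).tolist(),[x for x in k])
    im,D=optics.snapshot(c);cv2.imwrite(f"pics/{c}0.png",im)
    for n in("spectro","chamber","flap_handle","flap_hinge","bottle","dish","slidebox"):
        r=optics.tip_of(c,n)
        for q in r[:2]: print(c,n,np.array(q["centre"]).round(1),round(q["score"],2),bydepth(c,q["centre"],D))
        if r:P[c,n]=r[0]["centre"]
for n in("spectro","chamber","flap_handle","flap_hinge","bottle","dish","slidebox"):
    if("side",n)in P and("top",n)in P:print(n,*tri("side",P["side",n],"top",P["top",n]))
print(telemetry.observe())
E
```

```text
pics
side [ 0.2279 -0.5001  0.5762] [[0.82, 0.334, -0.464], [-0.572, 0.458, -0.681], [-0.014, 0.824, 0.567]] [[478.88391821492604, 0.0, 314.683793550635], [0.0, 478.88391821492604, 236.76010533881745], [0.0, 0.0, 1.0]] ['K', 'position', 'orientation']
side chamber [352.9 304.3] 0.92 [ 0.5457 -0.1247  0.126 ]
side flap_handle [327.1 301.3] 0.89 [ 0.4967 -0.1317  0.1626]
side flap_hinge [392.1 277.4] 0.65 [ 0.6275 -0.1142  0.1273]
side bottle [461.8 448.5] 0.96 [ 0.5524 -0.3277  0.0429]
side dish [508.1 395.8] 0.71 [ 0.6821 -0.3028  0.0152]
top [0.4082 0.0738 1.1822] [[-0.013, 0.986, -0.167], [-1.0, -0.012, 0.012], [0.01, 0.167, 0.986]] [[556.217669535183, 0.0, 318.80848379888573], [0.0, 556.217669535183, 247.92038686117615], [0.0, 0.0, 1.0]] ['K', 'position', 'orientation']
top spectro [357.8 258. ] 0.62 [ 0.5682 -0.0147  0.1137]
top chamber [409.1 263.6] 0.83 [ 0.5542 -0.1117  0.1272]
top flap_handle [421.3 293.7] 0.75 [ 0.4963 -0.1329  0.126 ]
top flap_hinge [398.7 216.9] 0.86 [ 0.6472 -0.096   0.1221]
top bottle [495.5 259.2] 0.63 [ 0.5653 -0.2891  0.0956]
top dish [478.3 208.6] 0.
[... 288 characters left out ...]
] 0.004982802133722315
bottle [ 0.5762 -0.3172  0.0072] 0.004445722171797822
dish [ 0.6949 -0.2944 -0.0044] 0.006304667642670588
{'time': 0.8, 'joint_positions': array([-1.2166,  0.4802,  1.5963,  0.    ,  1.0651, -0.0466]), 'qd': array([-0.0004, -0.0002,  0.0003, -0.0009,  0.0003, -0.0022]), 'joint_efforts': array([  0.0035, -95.039 , -43.0628,   0.    ,   0.0005,  -0.0001]), 'tool_pos': array([ 0.2536, -0.5985,  0.2563]), 'eef_rot': array([[ 0.9207,  0.3902,  0.    ],
       [ 0.3902, -0.9207, -0.    ],
       [ 0.    ,  0.0001, -1.    ]]), 'force': array([ 0.5408, -0.1648, -0.1009]), 'wrist_torque': array([0.0015, 0.0361, 0.0103]), 'finger_force': 0.0, 'gripper_width': 1.0024256797590803}
```

View pics/top0.png

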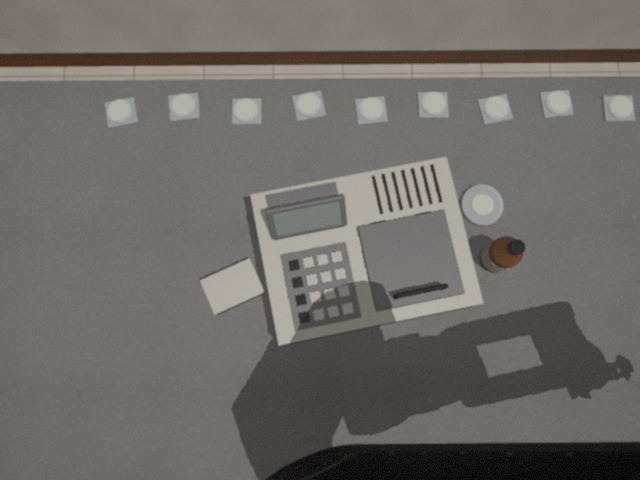

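View pics/side0.png

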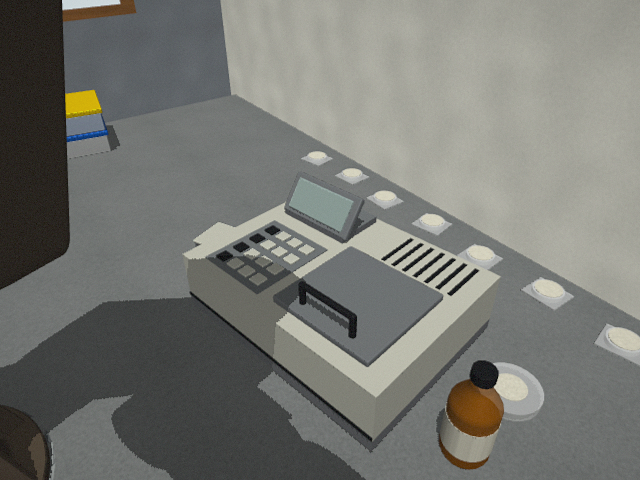

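The top view shows the instrument yawed slightly, with its flap corners near (358,226), (442,209), (465,290) and (373,309) and the handle bar from (393,295) to (447,287). The bottle (505,252) and dish (482,205) stand to its right, and the slide box (232,286) to its left. The side view confirms the closed flap, with the bow handle at (327,300).

Run:
```python
from h import *
np.set_printoptions(precision=4,suppress=True)
f=[at("top",p,.127) for p in((358,226),(442,209),(465,290),(373,309))]
b=[at("top",p,.115) for p in((250,194),(447,157),(483,303),(277,346))]
s=[at("side",p,.127) for p in((350,249),(442,296),(367,362),(278,300))]
for n,q in(("flap",f),("box",b),("flapside",s)):
    q=np.array(q); print(n,q[:,:2].tolist(),"c",q.mean(0))
    l=q[0]+q[3]-q[1]-q[2]; x=q[0]+q[1]-q[2]-q[3]
    print("yaw",np.degrees(np.arctan2(-l[0],l[1])),np.degrees(np.arctan2(x[1],x[0])),np.linalg.norm(l)/2,np.linalg.norm(x)/2)
a,c=at("top",(393,295),.159),at("top",(447,287),.159);d=a-c;print("bar",(a+c)/2,np.degrees(np.arctan2(-d[0],d[1])))
a,c=at("side",(301,286),.159),at("side",(353,319),.159);d=a-c;print("bar side",(a+c)/2,np.degrees(np.arctan2(-d[0],d[1])))
```

```text
flap [[0.6289301979986865, -0.015555770976823813], [0.6609278656609527, -0.1804602894280196], [0.5021611512994891, -0.21636728186332246], [0.46839743559017677, -0.039894503713578236]] c [ 0.5651 -0.1131  0.127 ]
yaw 10.903637660732088 10.685006119486728 0.17382679466750073 0.16246669140710493
box [[0.6984258694080974, 0.19536274217076452], [0.7707126439967393, -0.19881444153015668], [0.4778215192189143, -0.25287117580699625], [0.4018745589595117, 0.1423240005944228]] c [ 0.5872 -0.0285  0.115 ]
yaw 10.6355305745364 10.297706917909592 0.4015849732748161 0.29954625076683095
flapside [[0.6218722893518722, -0.021937504250332696], [0.6563444021014163, -0.1847776756497665], [0.49549264384107883, -0.21446276219367866], [0.46604901435792134, -0.05790254683586615]] c [ 0.5599 -0.1198  0.127 ]
yaw 11.316084034673253 11.712123297766102 0.1628663786404638 0.16170421774131113
bar [ 0.4985 -0.1243  0.159 ] 7.66206017414978
bar side [ 0.4973 -0.1283  0.159 ] 11.06199153683657
```

```bash
python3 -m pendant '[[0.024,0.047,0,0,0,7.8],[0.048,0.094,0,0,0,15.5],[0.073,0.142,0,0,0,23.3],[0.098,0.189,0,0,0,31],[0.122,0.236,0,0,0,38.8],[0.146,0.283,0,0,0,46.5],[0.171,0.330,0,0,0,54.3],[0.195,0.378,0,0,0,62],[0.220,0.425,0,0,0,69.8],[0.244,0.472,0,0,0,77.5]]' 0.04
python3 - <<'E'
from h import *
for c in("side","top"):
    im,D=optics.snapshot(c);cv2.imwrite(f"pics/{c}1.png",im)
    print(c,optics.get_calibration(c)["position"],optics.tip_of(c,"flap_handle")[:2])
s=telemetry.observe();print(s["tool_pos"],s["eef_rot"].round(3).tolist(),s["joint_positions"])
E
```

```text
time: 2.05
tool_pos: [0.4984, -0.1248, 0.2566]
eef_rot: [[-0.186, 0.983, 0.001], [0.983, 0.186, -0.0], [-0.0, 0.001, -1.0]]
force: [0.2, -0.3, 0.2]
gripper_width: 0.47
finger_force: 0.0
side [ 0.22793997 -0.50005747  0.5762167 ] [{'centre': [323.5, 299.0], 'score': 0.98}]
top [0.40821893 0.07376602 1.18219936] []
[ 0.49790693 -0.12558943  0.2563068 ] [[-0.183, 0.983, -0.0], [0.983, 0.183, -0.0], [-0.0, -0.0, -1.0]] [-3.06018646e-01  2.90130893e-01  1.90531696e+00 -1.87953904e-04
  9.46124527e-01 -4.90436004e-01]
```

View pics/side1.png

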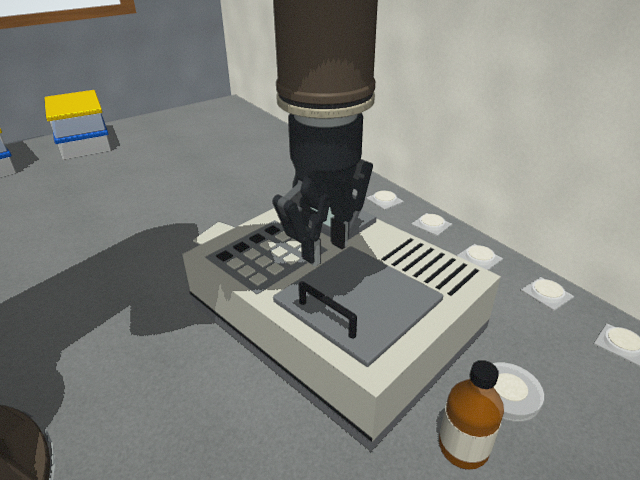

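The gripper stands open above the bar at (326,300), with its fingertips at about (310,255) and (338,240). I'll lower it and close it.

```bash
python3 -m pendant '[[-0.001,-0.001,-0.03,0,0,0],[-0.001,-0.001,-0.06,0,0,0],[-0.001,-0.001,-0.08,0,0,0],[-0.001,-0.001,-0.09,0,0,0]]' 0.04 && python3 -m pendant '[[0,0,0,0,0,0],[0,0,0,0,0,0],[0,0,0,0,0,0],[0,0,0,0,0,0]]' 0.0
python3 - <<'E'
from h import *
# arc of the bar about the hinge, tool kept vertical
r,a0=np.hypot(.145,.044),np.arctan2(.044,.145)
x=np.array([.983,.184])
for t in range(10,111,10):
    a=a0+np.radians(t);d=.145-r*np.cos(a);print(t,(x*d).round(3),round(r*np.sin(a)-.044,3))
E
```

```text
time: 2.75
tool_pos: [0.4958, -0.1284, 0.1654]
eef_rot: [[-0.18, 0.984, -0.001], [0.984, 0.18, 0.0], [0.0, -0.001, -1.0]]
force: [-0.3, 0.3, 0.2]
gripper_width: 0.466
finger_force: 0.0
time: 3.25
tool_pos: [0.4991, -0.1277, 0.1675]
eef_rot: [[-0.181, 0.983, 0.005], [0.983, 0.181, -0.001], [-0.002, 0.005, -1.0]]
force: [13.1, 5.4, -8.4]
gripper_width: 0.091
finger_force: 58.3
10 [0.01  0.002] 0.025
20 [0.023 0.004] 0.047
30 [0.041 0.008] 0.067
40 [0.061 0.011] 0.083
50 [0.084 0.016] 0.095
60 [0.109 0.02 ] 0.104
70 [0.134 0.025] 0.107
80 [0.16 0.03] 0.106
90 [0.186 0.035] 0.101
100 [0.21  0.039] 0.091
110 [0.232 0.043] 0.077
```

```bash
python3 -m pendant '[[0.006,0.001,0.008,0,0,0],[0.010,0.002,0.018,0,0,0],[0.014,0.003,0.027,0,0,0],[0.020,0.004,0.038,0,0,0],[0.027,0.005,0.049,0,0,0],[0.034,0.007,0.058,0,0,0],[0.043,0.008,0.067,0,0,0],[0.053,0.010,0.076,0,0,0],[0.064,0.012,0.083,0,0,0],[0.064,0.012,0.083,0,0,0]]' 0.0
python3 - <<'E'
from h import *
im,D=optics.snapshot("side");cv2.imwrite("pics/side2.png",im)
s=telemetry.observe();print(s["tool_pos"],s["force"],s["gripper_width"],s["finger_force"])
E
```

```text
time: 4.5
tool_pos: [0.5604, -0.1159, 0.2518]
eef_rot: [[-0.182, 0.983, 0.0], [0.983, 0.182, -0.001], [-0.001, 0.0, -1.0]]
force: [-13.9, -1.3, 25.0]
gripper_width: 0.094
finger_force: 62.2
[ 0.56033224 -0.1159186   0.2518067 ] [-13.18964626  -1.91060348  24.53103701] 0.09282484801602844 62.12742269039154
```

View pics/side2.png

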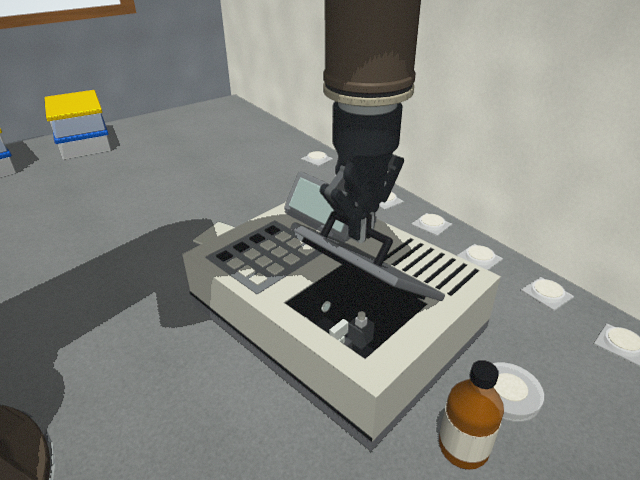

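The flap is at about 40°, with the chamber open beneath it and both cells visible near (337,330) and (361,325). I'll carry on, allowing for the hinge pushing the tool slightly outward.

```bash
python3 -m pendant '[[0.010,0.002,0.009,0,0,0],[0.022,0.004,0.015,0,0,0],[0.034,0.007,0.020,0,0,0],[0.047,0.009,0.024,0,0,0],[0.060,0.012,0.026,0,0,0],[0.073,0.014,0.027,0,0,0],[0.086,0.016,0.027,0,0,0],[0.099,0.019,0.026,0,0,0],[0.112,0.021,0.024,0,0,0],[0.125,0.024,0.021,0,0,0]]' 0.0 && python3 -m pendant '[[0.007,0.001,-0.002,0,0,0],[0.014,0.003,-0.005,0,0,0],[0.014,0.003,-0.005,0,0,0]]' 0.0
```

```text
time: 5.8
tool_pos: [0.6868, -0.0918, 0.2708]
eef_rot: [[-0.182, 0.983, 0.001], [0.983, 0.182, -0.001], [-0.001, 0.001, -1.0]]
force: [-3.4, -8.4, 1.0]
gripper_width: 0.089
finger_force: 60.7
time: 6.18
tool_pos: [0.7013, -0.089, 0.2656]
eef_rot: [[-0.182, 0.983, 0.002], [0.983, 0.182, -0.001], [-0.002, 0.002, -1.0]]
force: [2.6, -7.1, 4.3]
gripper_width: 0.089
finger_force: 60.4
```

```bash
python3 -m pendant '[[0,0,0,0,0,0],[0,0,0,0,0,0],[0,0,0.02,0,0,0],[0,0,0.05,0,0,0],[0,0,0.09,0,0,0]]' 0.025 && python3 -m pendant '[[-0.02,-0.023,0,0,0,-10],[-0.04,-0.047,0,0,0,-20],[-0.06,-0.07,0,0,0,-30],[-0.08,-0.094,0,0,0,-40],[-0.10,-0.117,0,0,0,-50],[-0.12,-0.141,0,0,0,-60],[-0.14,-0.164,0,0,0,-70],[-0.16,-0.188,0,0,0,-80],[-0.18,-0.211,0,0,0,-90],[-0.18,-0.211,0,0,0,-90]]' 0.03
python3 - <<'E'
from h import *
np.set_printoptions(precision=4,suppress=True)
P={}
for c in("side","top"):
    im,D=optics.snapshot(c)
    y,x=(220,250) if c=="side" else (200,340)
    cv2.imwrite(f"pics/{c}3.png",cv2.resize(im[y:y+150,x:x+200],None,fx=4,fy=4,interpolation=cv2.INTER_CUBIC))
    for n in("chamber","filter_center","cuvette_center","flap_hinge","flap_handle"):
        r=optics.tip_of(c,n)
        for q in r[:2]: print(c,n,np.array(q["centre"]).round(1),round(q["score"],2),bydepth(c,q["centre"],D))
        if r:P[c,n]=r[0]["centre"]
for n in("chamber","filter_center","cuvette_center","flap_handle"):
    if("side",n)in P and("top",n)in P:print(n,*tri("side",P["side",n],"top",P["top",n]))
o=np.array([.5565,-.1145]);X=np.array([.983,.182])
print("holders",o-.035*X,o+.015*X)
E
```

```text
time: 6.8
tool_pos: [0.6992, -0.0881, 0.3552]
eef_rot: [[-0.182, 0.983, -0.002], [0.983, 0.182, 0.001], [0.001, -0.002, -1.0]]
force: [0.4, 0.3, 0.5]
gripper_width: 0.294
finger_force: 0.0
time: 8.05
tool_pos: [0.5186, -0.3005, 0.3553]
eef_rot: [[0.984, 0.178, -0.0], [0.178, -0.984, 0.0], [-0.0, -0.0, -1.0]]
force: [0.1, 0.6, -0.4]
gripper_width: 0.352
finger_force: 0.0
side chamber [354.6 304.7] 0.9 [ 0.6142 -0.0482  0.0314]
side filter_center [336.8 340.1] 0.83 [ 0.4944 -0.1562  0.1147]
side cuvette_center [361.1 323.3] 0.57 [ 0.5688 -0.1178  0.0709]
side flap_hinge [390.6 275.6] 0.64 [ 0.6385 -0.1     0.1161]
side flap_hinge [336.7 341. ] 0.5 [ 0.4928 -0.158   0.1157]
side flap_handle [426.3 179.3] 0.89 [ 0.5004 -0.2641  0.3917]
side flap_handle [333.3 317.6] 0.54 [ 0.5676 -0.0516  0.031 ]
top chamber [409.8 264.1] 0.67 [ 0.5626 -0.1252  0.0585]
top filter_center [411.2 279.2] 0.42 [ 0.5275 -0.1202  0.0955]
top cuvette_center [407.8 258.2] 0.38 [ 0.5733 -0.1199  0.0686]
top flap_hinge [398.5 214.9] 0.59 [ 0.6402 -0.0881  0.1702]
top flap_handle [403.9 171.1] 0.92 [ 0.6985 -0.0869  0.2547]
chamber [ 0.5556 -0.1158  0.1132] 0.0011743011643698795
filter_center [ 0.5262 -0.1228  0.0679] 0.009710953187703531
cuvette_center [ 0.5711 -0.1184  0.0707] 0.0043716026903100474
flap_handle [ 0.7004 -0.0883  0.2544] 0.004284211043315509
holders [ 0.5221 -0.1209] [ 0.5712 -0.1118]
```

View pics/side3.png

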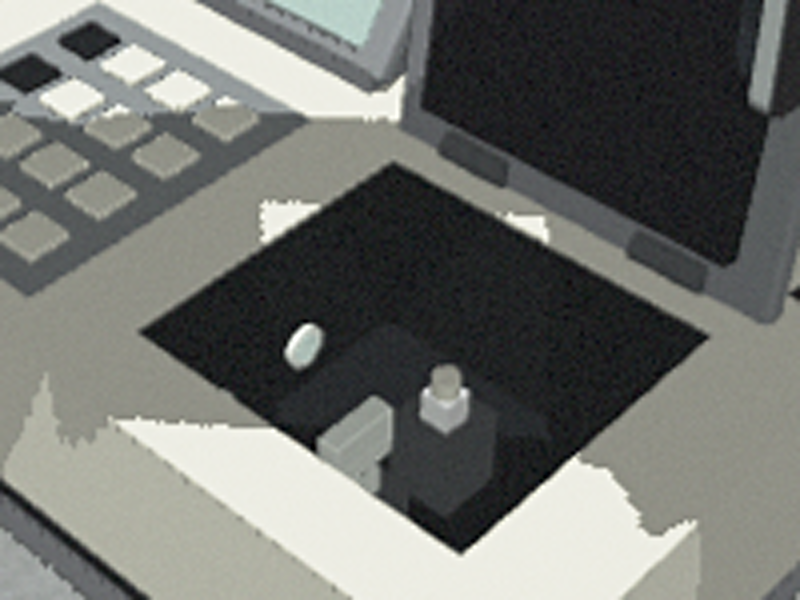

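View pics/top3.png

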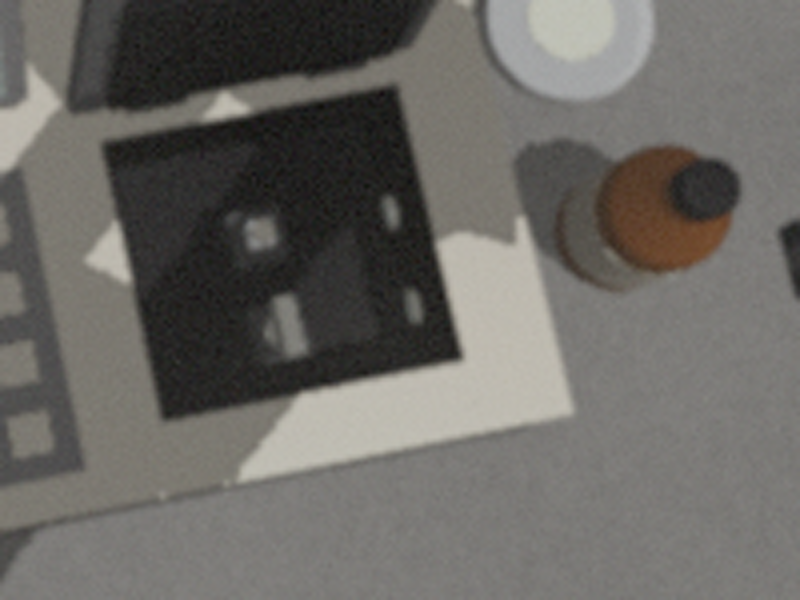

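The flap stands open. The front holder has the grip tab of the filter: top face at side pixel about (339,325) and top pixel about (412,281). The rear holder has the stoppered cuvette, at side pixel (361,319) and top pixel (405,258).

Run:
```python
from h import *
np.set_printoptions(precision=4,suppress=True)
t=lambda u,v:(340+u/4,200+v/4); s=lambda u,v:(250+u/4,220+v/4)
q=np.array([at("top",t(*p),.115) for p in((105,143),(397,87),(463,357),(163,418))])
r=np.array([at("side",s(*p),.115) for p in((395,162),(708,337),(460,553),(140,332))])
for q in(q,r):
    x=q[0]+q[1]-q[2]-q[3];l=q[0]+q[3]-q[1]-q[2]
    print("well",q.mean(0),np.degrees(np.arctan2(x[1],x[0])),np.degrees(np.arctan2(-l[0],l[1])))
print("tab top",at("top",t(293,326),.096),at("side",s(355,422),.096),tri("top",t(293,326),"side",s(355,422)))
a,b=at("top",t(285,294),.096),at("top",t(303,358),.096);print("tab yaw",np.degrees(np.arctan2(*(a-b)[1::-1])))
print(telemetry.observe()["tool_pos"])
```

```text
well [ 0.5581 -0.1168  0.115 ] 10.445508838656018 10.505984734957284
well [ 0.5578 -0.1166  0.115 ] 10.51567453983373 10.55028731317967
tab top [ 0.5229 -0.124   0.096 ] [ 0.5239 -0.122   0.096 ] (array([ 0.5227, -0.1236,  0.098 ]), np.float64(3.1704292040964355e-05))
tab yaw 13.384399990836844
[ 0.5198 -0.2993  0.3553]
```

```bash
python3 -m pendant '[[0.001,0.058,0,0,0,0],[0.002,0.117,0,0,0,0],[0.003,0.176,0,0,0,0],[0.003,0.176,-0.05,0,0,0],[0.003,0.176,-0.10,0,0,0],[0.003,0.176,-0.15,0,0,0],[0.003,0.176,-0.20,0,0,0],[0.003,0.176,-0.20,0,0,0]]' 0.03
python3 - <<'E'
from h import *
im,D=optics.snapshot("side")
cv2.imwrite("pics/side4.png",cv2.resize(im[180:380,230:430],None,fx=3,fy=3,interpolation=cv2.INTER_CUBIC))
E
```

```text
time: 9.65
tool_pos: [0.5206, -0.1228, 0.1527]
eef_rot: [[0.983, 0.182, -0.006], [0.182, -0.983, 0.002], [-0.006, -0.003, -1.0]]
force: [0.3, -0.1, 0.4]
gripper_width: 0.353
finger_force: 0.0
```

View pics/side4.png

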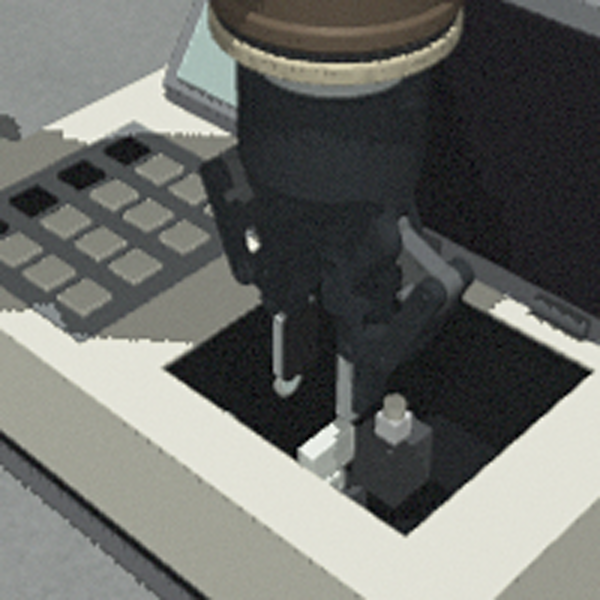

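The fingers, with tips at crop (285,385) and (345,420), stand on either side of the tab at (322,450). The cuvette (395,420) is clear. I'll lower, then close.

```bash
python3 -m pendant '[[0,0,-0.02,0,0,0],[0,0,-0.04,0,0,0],[0,0,-0.053,0,0,0],[0,0,-0.060,0,0,0],[0,0,-0.060,0,0,0]]' 0.03 && python3 -m pendant '[[0,0,0,0,0,0],[0,0,0,0,0,0],[0,0,0,0,0,0],[0,0,0,0,0,0]]' 0.0
```

```text
time: 10.32
tool_pos: [0.5229, -0.1236, 0.0957]
eef_rot: [[0.983, 0.182, 0.0], [0.182, -0.983, -0.0], [0.0, 0.0, -1.0]]
force: [0.0, 0.4, 0.4]
gripper_width: 0.35
finger_force: 0.0
time: 10.82
tool_pos: [0.5226, -0.1225, 0.096]
eef_rot: [[0.983, 0.181, 0.0], [0.181, -0.983, 0.001], [0.0, -0.001, -1.0]]
force: [-0.6, 13.2, 7.8]
gripper_width: 0.107
finger_force: 58.7
```

```bash
python3 -m pendant '[[0,0.001,0,0,0,0],[0,0.001,0.01,0,0,0],[0,0.001,0.025,0,0,0],[0,0.001,0.045,0,0,0],[0,0.001,0.07,0,0,0],[0,0.001,0.10,0,0,0],[0,0.001,0.13,0,0,0],[0,0.001,0.16,0,0,0],[0,0.001,0.182,0,0,0],[0,0.001,0.182,0,0,0]]' 0.0 && python3 -m pendant '[[0.001,0,0,0,0,10],[0.002,0,0,0,0,20],[0.003,0,0,0,0,30],[0.004,0,0,0,0,40],[0.005,0,0,0,0,50],[0.006,0,0,0,0,60],[0.007,0,0,0,0,70],[0.008,0,0,0,0,80],[0.01,0,0,0,0,90],[0.01,0,0,0,0,90]]' 0.0
python3 - <<'E'
from h import *
im,D=optics.snapshot("side");P={}
cv2.imwrite("pics/side5.png",cv2.resize(im[130:380,200:450],None,fx=2.4,fy=2.4,interpolation=cv2.INTER_CUBIC))
top=optics.snapshot("top")
for c in("side","top"):
    for n in("filter_center","cuvette_center"):print(c,n,optics.tip_of(c,n)[:1])
E
```

```text
time: 12.08
tool_pos: [0.5235, -0.1229, 0.28]
eef_rot: [[0.983, 0.181, 0.004], [0.181, -0.983, -0.001], [0.004, 0.002, -1.0]]
force: [-0.2, -0.2, -0.5]
gripper_width: 0.11
finger_force: 58.8
time: 13.32
tool_pos: [0.5324, -0.1225, 0.2771]
eef_rot: [[-0.181, 0.984, -0.0], [0.984, 0.181, 0.0], [0.0, -0.0, -1.0]]
force: [-0.1, -0.1, -0.1]
gripper_width: 0.105
finger_force: 58.8
side filter_center [{'centre': [344.0, 231.5], 'score': 0.85}]
side cuvette_center [{'centre': [358.7, 326.3], 'score': 0.69}]
top filter_center [{'centre': [402.2, 173.3], 'score': 0.45}]
top cuvette_center [{'centre': [405.3, 258.7], 'score': 0.36}]
```

View pics/side5.png

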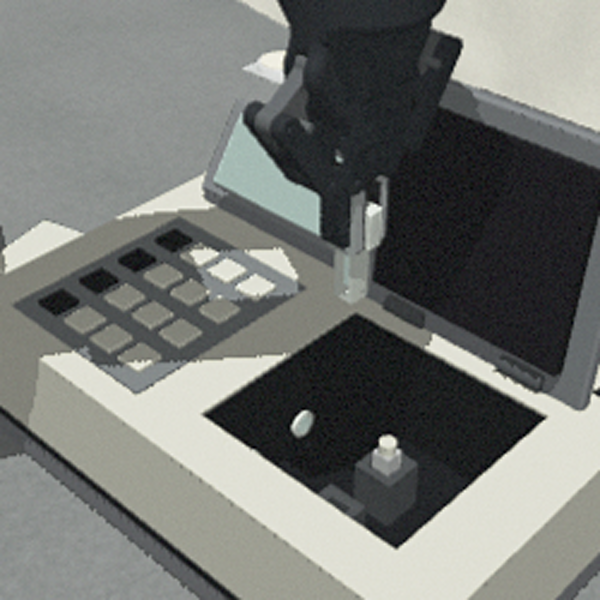

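The filter hangs upright between the fingers (crop 355,270), clear of the chamber. The cuvette is still in the rear holder (387,455) and the flap is open.

```bash
python3 -c "
from h import *
print(at('side',(344,231.5),.2485));print(ticket.hand_in())"
```

```text
[ 0.53202601 -0.11831441  0.2485    ]
the job is handed in; nothing more can be done
None
```

I handed the job in with the flap standing open and the filter held still and upright about 10 cm above the instrument, its window turned to face the front. The cuvette is still in its rear holder, the arm never came near the bench things, and no verdict came back.

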